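Lengthen the jar rack and shelve the spare jar

ROBOT

A 6-joint arm with a two-finger parallel gripper is mounted at the origin on the work surface. World frame = base frame: x ahead of the robot, y to its left, z up, the work surface at z = 0. Lengths are in m, angles in rad, forces in N, time in s.
With the tool pointing down it reaches from about 0.3 to 0.775 m from the base axis. Payload 14.6 kg.
Tool frame: the origin (TCP) lies at the very end of the fingers, on their centre line; the grasp point (between the pads) lies 19 mm behind it; z points along the fingers, y is the line along which they close (so a half turn about z gives the same grasp; the last joint's range is limited). The gripper opens to 85 mm and grips with 20 to 120 N. Pads are 22 mm wide; open, the fingers measure 114 mm over their backs; the gripper's body (76 mm by 85 mm) begins 54 mm behind the grasp point. The pads swing forward as they close: fully open they stand 13 mm farther back than shut.
Start: joints at [1.066, 0.3, 1.521, -0, 1.321, -0.067], TCP at [0.233, 0.498, 0.231] pointing down, gripper open.
Joint ranges: [-3.03, 3.03], [-0.79, 2.21], [0.23, 2.52], [-1.04, 4.18], [0, 3.07], [-2.55, 2.55]. Speed limits (rad/s): [2.22, 2.22, 2.57, 3.14, 3.14, 3.14].

INTERFACE

Orientations are given as a unit quaternion [w, x, y, z].
In Python, from rig import sense, cams, bot gives the robot as it stands.
- The arm moves only by the tool send_rows, never from a script. Its argument "series" is a list of rows, each an object with "xyz": the shift along the tool's x, y, z in cm, a list of three; "twist": the turn about the tool's z in degrees. In form: [{"xyz": [tx, ty, tz], "twist": twist}, ...]. A call has 1 to 10 rows; each row is the pose to reach, as a shift and turn from the pose commanded when the call began, along the tool's axes at that moment; what a row does not reach only later rows make up. A row lasts 1/8 s, in which the tool goes at most 62.5 mm and 10.7 degrees, less where a joint would pass 70% of its speed; a pose out of reach is approached as far as the arm can. A call with a gripper value outside its range is refused whole. "hand" is the opening, from 0 (shut) to 1 (fully open), set as the call begins (left out, the last holds). The fingers move at their own pace and stop on an object; "force" is the grip in N (left out, the last holds). Time passes only in rows, so rows that repeat a pose let the fingers close. It gives the time, the measured TCP pose, the force, the opening and the grip force at its end, in the units of the state.
- sense(): the state, without advancing time (a new reading comes with each control period).
- cams.capture(name): name is "scene" or "side" or "wrist"; returns (picture, depth): 420x560x3 uint8, red, green, blue; 420x560 float32, m along the optical axis (not along the pixel's ray), 0 where there is no reading.
- cams.calibration(name): a dict with "K" (3x3 intrinsics, pixels), "xyz" and "rotation" of the camera in the world. Camera axes: x right, y up, looking along -z (the intrinsics and any distortion apply to the point x, -y, -z); pixel columns grow to the right and rows downward; lengths in m; the calibration is good to about 2 mm. A picture is of the moment at which its call begins: read the wrist's pose just before it. calibration takes no time and is no camera call; for the wrist camera it gives the pose at the moment of the call.
- bot.job_done(): hands the job in; it is judged then, once.
The state is a dict: "time_s": time; "qpos": joint angles; "qd": joint speeds; "tau": joint torques, N m; "eef_pos": TCP position; "ee_rot": TCP orientation; "ft_force": force on the tool from outside, world axes, zero at the start; "moment": the same for the moment, N m; "grip_width": finger opening in m; "gripper_force": force on a finger pad.
Only numpy, scipy, OpenCV 4.12 (cv2) and the standard library are available. Lean on these libraries where they do the work, as an engineer would, in place of code of your own. Each camera call takes 0.05 s, during which the arm holds its last target. There are 200 camera calls.

TASK

The adjustable jar rack was left unlatched and too short for its third jar. Draw the end stop out, away from the jars, until its sprung button pops up through the next hole of the tube, stopping as soon as it catches and never straining the button; then stand the spare glass jar upright on the rack in the space between the end stop and the other two jars and let go, with the rack's jars still upright in the row and everything else on the counter left where it is.

Things in the scene. Friction and masses are not known exactly. Their poses are not given: they have to be found in the camera images.
- rack: Jar rack, fixed: oak floor 130 (x) by 265 mm (y), 8 mm thick, so jars stand at z = 8 mm. Origin on the counter: x at the middle of the jar row, y at the outer face of the fixed end (8 mm thick, 58 mm high). Its +y runs along the row from the fixed end to the end stop; jar centres lie at x = 0. A rail (top at 24 mm) runs along x = -44 mm.
- tube (a point): Top of the outer aluminium tube at its open end. The tube, 28 mm wide, top 31 mm above the counter, is fixed along the rack's +x side (x = 54 mm, y = 0 to 170 mm) and has two 12 mm square holes in its top, 76 mm apart; the end stop's steel inner tube slides in it. Axes as the rack's.
- end_stop (a joint): How far the end stop is drawn out (m), along the rack's +y. The button meets the next hole (the one wanted) somewhere between 0.048 and 0.088, different each time, and the first hole 0.076 before that. Starts at 0.020 to 0.040, between the holes. Friction about 4 N; with the button through a hole (1 mm play each way) it is locked both ways and the pull climbs about 12 N per further mm.
- stop_handle (a point): Where to grip the end stop: middle of its dark wooden handle, 37 mm beyond the stop's outer face, 46 mm above the counter. The handle is a level bar 18 mm wide (rack x), 24 mm high, 60 mm long (rack y); its top is 12 mm above this point, with 34 mm of free air below the bar. Axes as the rack's.
- stop_face (a point): Middle of the end stop's inner face, which looks at the jars (rack -y); the stop is an oak board 8 mm thick, top 59 mm above the counter. Axes as the rack's.
- snap_button (a joint): Height of the sprung button (m): 0 when it is held down under the tube's top wall, 0.009 when it has popped fully up through a hole, 6 mm proud of the tube. Its spring pushes it up with 2 to 5 N.
- snap_pin: The brass button, a flat-topped pin 10 mm across that rides in the inner tube; origin at the centre of its top. More than 20 N on it bruises it.
- spare_jar: The jar to be put on the rack: glass, 60 mm across with straight sides to 70 mm, 90 mm high with its steel lid (54 mm across), 0.15 to 0.3 kg; origin at the centre of its underside. Stands loose on the counter to the left or right of the rack.
- rack_jar_a: A jar like the spare one, standing on the rack next to the fixed end; origin at the centre of its underside.
- rack_jar_b: A jar like the spare one, second on the rack, next to the free space; origin at the centre of its underside.
- tin: A tin 52 mm across and 110 mm high, on the counter on the side of the rack where the spare jar is not; origin at the centre of its underside. Leave alone.
- mug: Blue mug, 80 mm across, 90 mm high; origin at the centre of its underside. Leave alone.
- ramekin: Small white cup, 72 mm across, 45 mm high, between the robot and the rack; origin at the centre of its underside. Leave alone.
- spoon: Wooden spoon lying on the counter to the right of the rack; origin under its middle. Leave alone.

How it is judged:
By the outcome, as a careful person would: the job done as asked, in the order asked, and still so for the second after the job is handed in, with the robot touching nothing.
It also fails if it takes over 56 s, if anything falls off the work surface, if the arm or the gripper's body presses on something with over 40 N, if the wrist force passes 120 N, or if a joint passes its speed limit or range.

## Working session

There is one attempt and no reset: what is moved stays moved. The work goes in short steps, Python scripts to look and compute and a tool call to move; the robot and the scene stay as the last step left them, time stands still between calls to the robot, and variables do not carry over. Pictures are saved under pics/ and viewed, at most 10 in all, crops included, and the job is handed in when it is done.

Besides the shell and the picture viewer there is one more tool, called after "Emit:" as name(argument=value, ...), one argument or row to a line, values as JSON. send_rows: Moves the arm, as the interface text tells. Its arguments: {"type":"object","properties":{"series":{"type":"array"},"hand":{"type":"number"},"force":{"type":"number"}},"required":["series"]}

```bash
mkdir -p pics; ls
cat > h.py <<'E'
import numpy as np, cv2
from rig import sense, cams, bot
def cap(name, png=None):
    c=cams.calibration(name); p,d=cams.capture(name)
    if png: cv2.imwrite('pics/'+png, p[:,:,::-1])
    return p,d,c
def cloud(d,c):
    K=np.array(c['K']); v,u=np.mgrid[:d.shape[0],:d.shape[1]]
    pc=np.stack([(u-K[0,2])/K[0,0]*d, -(v-K[1,2])/K[1,1]*d, -d],-1)
    R=np.array(c['rotation']); 
    return pc@R.T+np.array(c['xyz'])
E
python3 - <<'E'
from h import *
for n in ('scene','side'):
    p,d,c=cap(n,n+'0.png'); print(n,{k:np.round(v,3).tolist() if not isinstance(v,str) else v for k,v in c.items()})
    np.savez(n+'0.npz',p=p,X=cloud(d,c),d=d)
s=sense(); print(s)
E
```

```text
pics
scene {'K': [[380.172, 0.0, 276.58], [0.0, 380.172, 205.156], [0.0, 0.0, 1.0]], 'xyz': [0.963, 0.611, 0.783], 'rotation': [0.296, 0.127, 0.389, 0.863]}Traceback (most recent call last):
  File "<stdin>", line 4, in <module>
  File "h.py", line 11, in cloud
    return pc@R.T+np.array(c['xyz'])
           ~~^~~~
ValueError: matmul: Input operand 1 has a mismatch in its core dimension 0, with gufunc signature (n?,k),(k,m?)->(n?,m?) (size 4 is different from 3)
```

View pics/scene0.png

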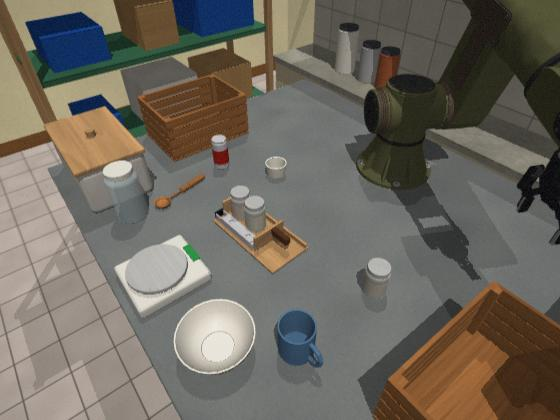

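The scene view shows the rack around pixel (260,232). Its handle is near (281,236), the spare jar at (377,277), the tin at (220,150) and the mug at (297,337). The calibration rotation is a quaternion, so I'll fix the helper.

```bash
sed -i "s/R=np.array(c\['rotation'\]);/q=c['rotation']; R=Rot.from_quat([q[1],q[2],q[3],q[0]]).as_matrix()/; s/^import numpy.*/&\nfrom scipy.spatial.transform import Rotation as Rot/" h.py
python3 - <<'E'
from h import *
for n in ('scene','side'):
    p,d,c=cap(n,n+'0.png'); print(n,[np.round(c[k],3).tolist() for k in ('xyz','rotation')], [k for k in c])
    X=cloud(d,c); np.savez(n+'0.npz',p=p,X=X,d=d)
    if n=='scene':
        for u,v in [(377,266),(240,191),(255,203),(281,236),(268,268),(305,243),(215,210),(220,138),(275,161),(297,320),(200,260),(340,240)]: print((u,v),np.round(X[v,u],3))
        cv2.imwrite('pics/crop0.png',cv2.resize(p[170:290,190:410,::-1],None,fx=3.5,fy=3.5,interpolation=cv2.INTER_CUBIC))
s=sense(); print(s)
E
```

```text
scene [[0.963, 0.611, 0.783], [0.296, 0.127, 0.389, 0.863]] ['K', 'xyz', 'rotation']
(377, 266) [0.442 0.302 0.09 ]
(240, 191) [ 0.546 -0.113  0.099]
(255, 203) [ 0.541 -0.046  0.098]
(281, 236) [0.539 0.065 0.058]
(268, 268) [0.606 0.096 0.007]
(305, 243) [0.485 0.101 0.025]
(215, 210) [ 0.595 -0.191 -0.002]
(220, 138) [ 0.452 -0.375  0.11 ]
(275, 161) [ 0.322 -0.245  0.032]
(297, 320) [0.662 0.279 0.053]
(200, 260) [ 0.739 -0.015  0.033]
(340, 240) [ 0.383  0.135 -0.001]
side [[-0.161, -0.722, 0.696], [0.824, 0.441, -0.179, -0.307]] ['K', 'xyz', 'rotation']
{'time_s': 0.15, 'qpos': array([ 1.06641544e+00,  3.00356488e-01,  1.52143895e+00, -2.07461490e-05,
        1.32073268e+00, -6.66031531e-02]), 'qd': array([ 0.00099635, -0.00219041, -0.0017763 ,  0.0004379 ,  0.00132071,
       -0.00114989]), 'tau': array([ 2.22773218e-03, -5.43668604e+01, -3.61892796e+01,  5.27280508e-05,
        3.07350594e-03,  8.08090704e-05]), 'eef_pos': array([0.23307862, 0.49796501, 0.23084432]), 'ee_rot': array([-1.22085541e-04,  2.17142602e-01,  9.76139781e-01, -4.51632745e-04]), 'ft_force': array([-0.95061067, -0.81878903,  0.73942436]), 'moment': array([ 0.00269688,  0.01900758, -0.00989896]), 'gripper_force': 0.0, 'grip_width': 0.08561068520282422}
```

View pics/side0.png

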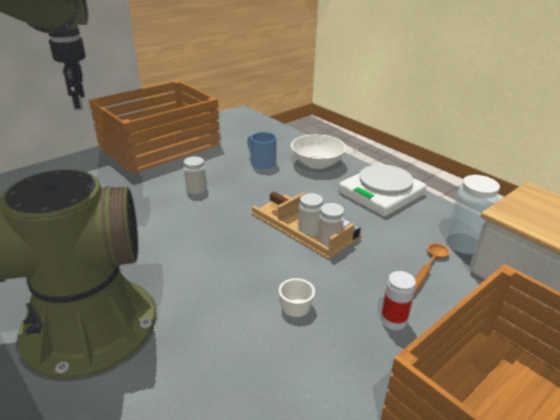

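View pics/crop0.png

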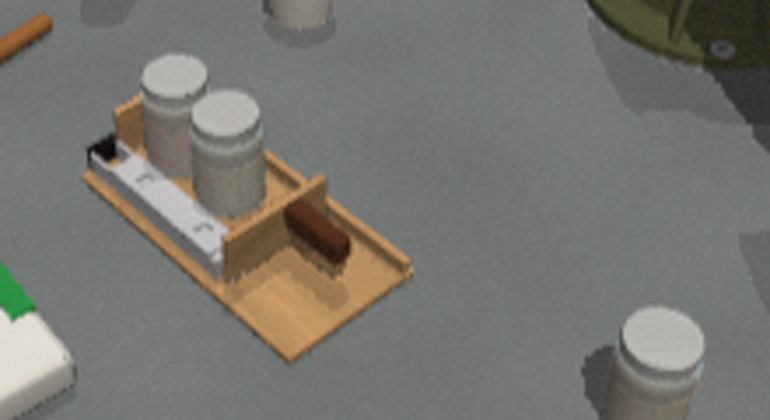

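The side view shows the stop's handle at (277,198) on the robot's left, jars at (312,213) and (331,222), and the tin at (397,300). The crop shows both tube holes at (145,178) and (205,228), the stop board at (280,225) and the handle at (318,230). Next I'll fit these poses numerically.

```bash
cat > m.py <<'E'
from h import *
from scipy.optimize import least_squares
def circ(P,r):
    f=lambda c:np.hypot(P[:,0]-c[0],P[:,1]-c[1])-r
    return least_squares(f,P.mean(0)[:2],loss='soft_l1',f_scale=.002).x
for n in ('scene','side'):
    z=np.load(n+'0.npz'); X=z['X']; p=z['p'].astype(int); 
    hsv=cv2.cvtColor(z['p'],cv2.COLOR_RGB2HSV)
    ok=z['d']>0
    box=ok&(X[...,0]>.4)&(X[...,0]<.68)&(X[...,1]>-.23)&(X[...,1]<.16)
    cnt=ok&(X[...,0]>.35)&(X[...,0]<.45)&(X[...,1]>.05)&(X[...,1]<.15)
    print(n,'counter z',np.median(X[cnt][:,2]))
    fl=box&(X[...,2]>.003)&(X[...,2]<.014)&(hsv[...,1]>90)
    P=X[fl][:,:2].astype(np.float32); r=cv2.minAreaRect(P); print(' floor',len(P),np.round(r[0],4),np.round(r[1],4),round(r[2],2),np.round(cv2.boxPoints(r),3).tolist())
    for nm,x0,y0 in [('A',.546,-.113),('B',.541,-.046),('spare',.442,.302)]:
        m=ok&(np.hypot(X[...,0]-x0,X[...,1]-y0)<.036)&(X[...,2]>.087)&(X[...,2]<.105)
        Q=X[m]; c,_=cv2.minEnclosingCircle(Q[:,:2].astype(np.float32)); print(' ',nm,len(Q),np.round(np.median(Q,0),4),'enc',np.round(c,4),round(_,4))
    m=box&(X[...,2]>.045)&(X[...,2]<.068)&(p.sum(-1)<200)&(X[...,1]>0.02)
    Q=X[m];r=cv2.minAreaRect(Q[:,:2].astype(np.float32)); print(' handle',len(Q),np.round(r[0],4),np.round(r[1],4),r[2],'z',np.percentile(Q[:,2],90))
    m=box&(X[...,2]>.052)&(X[...,2]<.066)&(p.sum(-1)>230)&(X[...,1]>0.0)
    Q=X[m];r=cv2.minAreaRect(Q[:,:2].astype(np.float32)); print(' stop top',len(Q),np.round(r[0],4),np.round(r[1],4),r[2])
R=Rot.from_quat(np.roll(sense()['ee_rot'],-1)).as_matrix(); print(np.round(R,3))
E
python3 m.py
```

```text
scene counter z -0.00015106539848075418
 floor 1327 [ 0.5536 -0.0211] [0.1285 0.2656] 4.68 [[0.4790000021457672, 0.10599999874830246], [0.5, -0.1589999943971634], [0.628000020980835, -0.14800000190734863], [0.6069999933242798, 0.11699999868869781]]
  A 228 [ 0.5499 -0.11    0.0972] enc [ 0.5469 -0.11  ] 0.0321
  B 250 [ 0.5442 -0.047   0.0973] enc [ 0.5423 -0.0511] 0.028
  spare 336 [0.4404 0.3061 0.0899] enc [0.4399 0.3055] 0.0274
 handle 155 [0.5348 0.0557] [0.0171 0.0599] 3.626744508743286 z 0.058577570069235585
 stop top 114 [0.5488 0.0429] [0.0989 0.0468] 4.986511707305908
side counter z 0.0015231206833171695
 floor 786 [ 0.5487 -0.025 ] [0.1289 0.2662] 3.61 [[0.47600001096725464, 0.10400000214576721], [0.49300000071525574, -0.16200000047683716], [0.6209999918937683, -0.15399999916553497], [0.6050000190734863, 0.1120000034570694]]
  A 346 [ 0.5409 -0.1188  0.0988] enc [ 0.5462 -0.1102] 0.0333
  B 298 [ 0.5349 -0.0586  0.0987] enc [ 0.5395 -0.0531] 0.0288
  spare 161 [0.4362 0.3009 0.0909] enc [0.4387 0.3037] 0.0309
 handle 47 [0.5246 0.0574] [0.0062 0.0393] 6.0825724601745605 z 0.056890067464564
 stop top 182 [0.5526 0.0323] [0.0765 0.0904] 66.28157043457031
[[-0.906  0.424 -0.   ]
 [ 0.424  0.906 -0.001]
 [ 0.    -0.001 -1.   ]]
```

Emit:
send_rows(
  series=[
    {"xyz": [-4.6, -2.6, 0.8], "twist": 6},
    {"xyz": [-9.1, -5.3, 1.6], "twist": 12},
    {"xyz": [-13.7, -7.9, 2.4], "twist": 18},
    {"xyz": [-18.2, -10.6, 3.2], "twist": 24},
    {"xyz": [-22.8, -13.2, 4.0], "twist": 30},
    {"xyz": [-27.4, -15.8, 4.9], "twist": 36},
    {"xyz": [-31.9, -18.5, 5.7], "twist": 42},
    {"xyz": [-36.5, -21.1, 6.5], "twist": 48},
    {"xyz": [-41.0, -23.7, 7.3], "twist": 54},
    {"xyz": [-45.6, -26.4, 8.1], "twist": 60.5},
  ],
  hand=0.5,
)

```text
time_s: 1.4
eef_pos: [0.535, 0.0641, 0.1499]
ee_rot: [-0.0, 0.681, 0.733, -0.0]
ft_force: [1.4, 1.1, 0.5]
grip_width: 0.0429
gripper_force: 0.0
```

```bash
cat > w.py <<'E'
from h import *
import sys
p,d,c=cap('wrist',sys.argv[1]); X=cloud(d,c); np.savez('wrist.npz',p=p,X=X,d=d)
s=sense(); R=Rot.from_quat(np.roll(s['ee_rot'],-1)).as_matrix(); print(s['time_s'],np.round(s['eef_pos'],4)); print(np.round(R,3)); print(np.round(c['xyz'],3))
E
python3 w.py w1.png
```

```text
1.45 [0.5371 0.0597 0.1488]
[[-0.065  0.998 -0.   ]
 [ 0.998  0.065 -0.001]
 [-0.001 -0.    -1.   ]]
[0.53  0.135 0.293]
```

View pics/w1.png

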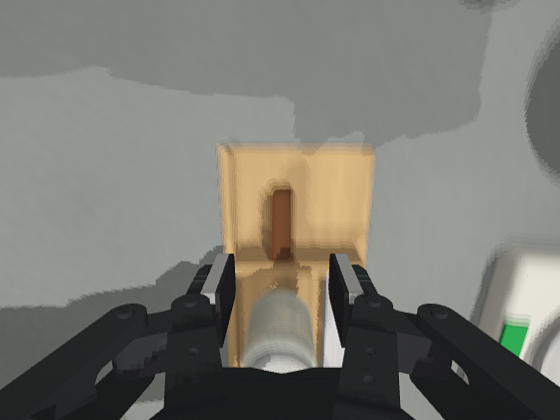

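The wrist view shows the handle at (282,222), the stop board at row 260 and the rack floor's far end at row 150. I'll measure the handle from a settled frame.

```bash
cat > hd.py <<'E'
from h import *
p,d,c=cap('wrist'); X=cloud(d,c); hsv=cv2.cvtColor(p,cv2.COLOR_RGB2HSV)
b=(d>0)&(abs(X[...,0]-.535)<.05)&(abs(X[...,1]-.07)<.08)
m=b&(X[...,2]>.045)&(X[...,2]<.068)&(hsv[...,2]<140)&(hsv[...,1]>90)
Q=X[m];r=cv2.minAreaRect(Q[:,:2].astype(np.float32)); print('handle',len(Q),np.round(r[0],4),np.round(r[1],4),r[2],np.median(Q[:,2]))
m=(d>0)&(abs(X[...,0]-.545)<.09)&(abs(X[...,1])<.13)&(X[...,2]>.003)&(X[...,2]<.013)&(hsv[...,1]>90)
r=cv2.minAreaRect(X[m][:,:2].astype(np.float32)); print('floor',np.round(r[0],4),np.round(r[1],4),r[2],'ymax',np.percentile(X[m][:,1],99.5))
m=(d>0)&(abs(X[...,0]-.545)<.06)&(X[...,1]>-.02)&(X[...,1]<.06)&(X[...,2]>.054)&(X[...,2]<.066)&(hsv[...,2]>150)
r=cv2.minAreaRect(X[m][:,:2].astype(np.float32)); print('stop',np.round(r[0],4),np.round(r[1],4),r[2])
print(np.round(sense()['eef_pos'],4))
E
python3 hd.py
```

```text
handle 2544 [0.548  0.0403] [0.0722 0.0775] 67.90503692626953 0.05783544477550112
floor [ 0.5499 -0.0053] [0.1295 0.2283] 4.4890031814575195 ymax 0.1108667477449312
stop [0.5521 0.0225] [0.095  0.0084] 4.3746018409729
[0.5356 0.062  0.149 ]
```

Emit:
send_rows(
  series=[
    {"xyz": [0.2, 0, 0], "twist": -0.7},
    {"xyz": [0.2, 0, 0], "twist": -0.7},
    {"xyz": [0.2, 0, 3], "twist": -0.7},
    {"xyz": [0.2, 0, 7], "twist": -0.7},
    {"xyz": [0.2, 0, 10], "twist": -0.7},
    {"xyz": [0.2, 0, 12], "twist": -0.7},
    {"xyz": [0.2, 0, 12], "twist": -0.7},
    {"xyz": [0.2, 0, 12], "twist": -0.7},
  ],
)

```text
time_s: 2.5
eef_pos: [0.5345, 0.0682, 0.0314]
ee_rot: [0.0, 0.674, 0.738, 0.001]
ft_force: [0.2, 0.3, 0.2]
grip_width: 0.043
gripper_force: 0.0
```

Emit:
send_rows(
  series=[
    {"xyz": [0, 0, 0], "twist": 0},
    {"xyz": [0, 0, 0], "twist": 0},
    {"xyz": [0, 0, 0], "twist": 0},
    {"xyz": [0, 0, 0], "twist": 0},
  ],
  hand=0,
  force=50,
)

```text
time_s: 3.0
eef_pos: [0.5321, 0.0677, 0.0311]
ee_rot: [-0.002, 0.675, 0.738, -0.002]
ft_force: [-22.3, -0.7, 19.7]
grip_width: 0.0169
gripper_force: 49.4
```

```bash
cat > pin.py <<'E'
from h import *
import sys
# top-hole region of the tube in world, from the scene camera
p,d,c=cap('scene'); X=cloud(d,c)
u=slice(205,270);v=slice(200,255)
cv2.imwrite('pics/'+sys.argv[1],cv2.resize(p[v,u,::-1],None,fx=8,fy=8,interpolation=cv2.INTER_CUBIC))
np.savez(sys.argv[1]+'.npz',p=p,X=X)
s=sense();print(np.round(s['eef_pos'],4),np.round(s['ft_force'],1),s['grip_width'],s['gripper_force'],s['time_s'])
b=(abs(X[...,0]-.6)<.035)&(abs(X[...,1]+.05)<.13)&(X[...,2]>.028)&(X[...,2]<.05)
hsv=cv2.cvtColor(p,cv2.COLOR_RGB2HSV); print(b.sum()); 
for thr in (.035,.037): print(thr,(b&(X[...,2]>thr)).sum())
vv,uu=np.nonzero(b&(hsv[...,1]>80)); print([(a,e,hsv[e,a].tolist(),np.round(X[e,a],3).tolist()) for a,e in zip(uu,vv)][:12])
E
python3 pin.py p0.png
```

```text
[0.5321 0.0677 0.0311] [-23.   -0.9  20. ] 0.017289939502485255 49.40783679485321 3.05
546
0.035 137
0.037 117
[(np.int64(229), np.int64(201), [15, 129, 127], [0.566, -0.148, 0.049]), (np.int64(228), np.int64(202), [16, 120, 127], [0.571, -0.145, 0.049]), (np.int64(229), np.int64(202), [16, 121, 124], [0.567, -0.147, 0.046]), (np.int64(225), np.int64(203), [15, 122, 130], [0.581, -0.147, 0.05]), (np.int64(226), np.int64(203), [16, 120, 128], [0.577, -0.147, 0.048]), (np.int64(227), np.int64(203), [15, 124, 125], [0.575, -0.146, 0.047]), (np.int64(228), np.int64(203), [16, 118, 123], [0.572, -0.145, 0.046]), (np.int64(229), np.int64(203), [15, 124, 119], [0.569, -0.144, 0.046]), (np.int64(230), np.int64(203), [17, 91, 104], [0.566, -0.144, 0.043]), (np.int64(225), np.int64(204), [15, 122, 123], [0.582, -0.145, 0.048]), (np.int64(226), np.int64(204), [15, 123, 126], [0.578, -0.147, 0.044]), (np.int64(227), np.int64(204), [16, 121, 120], [0.575, -0.147, 0.042])]
```

View pics/p0.png

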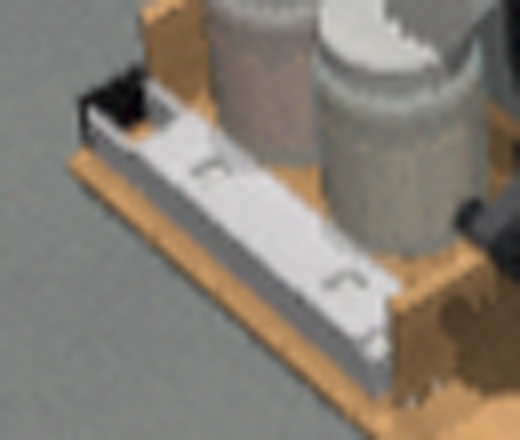

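The crop shows the far hole at (213,165) and the wanted hole at (345,282), which is scene pixel (248,235). No button is up, and the handle is gripped. I'm about 2 mm off-centre, so I'll relieve that and pull the first 20 mm. The jar gap says at least 27 mm is needed.

Emit:
send_rows(
  series=[
    {"xyz": [0, -0.1, -0.1], "twist": 0},
    {"xyz": [0, -0.2, -0.2], "twist": 0},
    {"xyz": [0, -0.2, -0.2], "twist": 0},
  ],
)

```text
time_s: 3.42
eef_pos: [0.5319, 0.0677, 0.0314]
ee_rot: [-0.0, 0.675, 0.738, 0.0]
ft_force: [6.0, 2.9, -18.6]
grip_width: 0.0172
gripper_force: 51.2
```

```bash
cat > q.py <<'E'
from h import *
p0=np.load('p0.png.npz')['p'].astype(float)
p,d,c=cap('scene'); w=(slice(222,246),slice(236,264))
D=np.abs(p-p0).sum(-1)[w]; h=cv2.cvtColor(p,cv2.COLOR_RGB2HSV)[w]; h0=cv2.cvtColor(p0.astype(np.uint8),cv2.COLOR_RGB2HSV)[w]
t=(slice(9,17),slice(8,16))
s=sense(); e=s['eef_pos']; y=np.array([-.0767,.997])
print('out mm',round(1e3*float(np.dot(e[:2]-[.5321,.0677],y)),2),'z',round(e[2],4),'F',np.round(s['ft_force'],1),'t',s['time_s'],'| diff',round(D[t].max()),round(D[t].mean(),1),'sat',h[...,1][t].max(),h0[...,1][t].max(),'w',s['grip_width'])
R=Rot.from_quat(np.roll(s['ee_rot'],-1)).as_matrix(); print(np.round(R[:,0],4))
cv2.imwrite('pics/q.png',cv2.resize(p[200:255,205:270,::-1],None,fx=6,fy=6,interpolation=cv2.INTER_CUBIC))
E
python3 q.py
```

```text
out mm 0.01 z 0.0314 F [  5.7   3.1 -18.6] t 3.475 | diff 16 4.7 sat 49 49 w 0.016902088745331233
[-8.880e-02  9.961e-01  4.000e-04]
```

Emit:
send_rows(
  series=[
    {"xyz": [0, 0.04, 0.1], "twist": 0},
    {"xyz": [0.4, 0.04, 0.1], "twist": 0},
    {"xyz": [0.8, 0.05, 0.1], "twist": 0},
    {"xyz": [1.2, 0.05, 0.1], "twist": 0},
    {"xyz": [1.6, 0.06, 0.1], "twist": 0},
    {"xyz": [2.0, 0.06, 0.1], "twist": 0},
    {"xyz": [2.0, 0.06, 0.1], "twist": 0},
  ],
)

```text
time_s: 4.35
eef_pos: [0.5305, 0.0873, 0.0313]
ee_rot: [-0.0, 0.675, 0.738, -0.001]
ft_force: [-4.6, -0.7, -2.6]
grip_width: 0.017
gripper_force: 53.5
```

```bash
python3 q.py
```

```text
out mm 19.71 z 0.0313 F [-5.6 -0.6 -2.4] t 4.4 | diff 18 5.1 sat 50 49 w 0.01713620354390864
[-8.90e-02  9.96e-01 -1.00e-04]
```

Emit:
send_rows(
  series=[
    {"xyz": [0.2, 0, 0], "twist": 0},
    {"xyz": [0.4, 0, 0], "twist": 0},
    {"xyz": [0.4, 0, 0], "twist": 0},
  ],
)

```text
time_s: 4.78
eef_pos: [0.5302, 0.0911, 0.0313]
ee_rot: [-0.0, 0.675, 0.738, -0.001]
ft_force: [-4.3, -3.5, -3.0]
grip_width: 0.0171
gripper_force: 53.5
```

```bash
python3 q.py
```

```text
out mm 23.51 z 0.0313 F [-4.3 -3.6 -3.1] t 4.825 | diff 14 5.2 sat 50 49 w 0.017261110150102604
[-8.89e-02  9.96e-01 -3.00e-04]
```

Emit:
send_rows(
  series=[
    {"xyz": [0.15, 0, 0], "twist": 0},
    {"xyz": [0.3, 0, 0], "twist": 0},
    {"xyz": [0.3, 0, 0], "twist": 0},
  ],
)

```text
time_s: 5.2
eef_pos: [0.53, 0.094, 0.0313]
ee_rot: [-0.0, 0.675, 0.738, -0.001]
ft_force: [-4.0, -4.3, -2.5]
grip_width: 0.0169
gripper_force: 53.5
```

```bash
python3 q.py
```

```text
out mm 26.41 z 0.0313 F [-4.2 -2.9 -2.9] t 5.25 | diff 15 5.5 sat 48 49 w 0.017379749377339004
[-8.89e-02  9.96e-01 -4.00e-04]
```

Emit:
send_rows(
  series=[
    {"xyz": [0.15, 0, 0], "twist": 0},
    {"xyz": [0.3, 0, 0], "twist": 0},
    {"xyz": [0.3, 0, 0], "twist": 0},
  ],
)

```text
time_s: 5.62
eef_pos: [0.5297, 0.097, 0.0313]
ee_rot: [-0.0, 0.675, 0.738, -0.001]
ft_force: [-4.9, -3.6, -3.3]
grip_width: 0.017
gripper_force: 53.5
```

```bash
python3 q.py
```

```text
out mm 29.4 z 0.0313 F [-3.4 -3.7 -3. ] t 5.675 | diff 15 6.2 sat 49 49 w 0.01726977786743854
[-8.88e-02  9.96e-01 -4.00e-04]
```

Emit:
send_rows(
  series=[
    {"xyz": [0.15, 0, 0], "twist": 0},
    {"xyz": [0.3, 0, 0], "twist": 0},
    {"xyz": [0.3, 0, 0], "twist": 0},
  ],
)

```text
time_s: 6.05
eef_pos: [0.5295, 0.1, 0.0313]
ee_rot: [-0.0, 0.675, 0.738, -0.0]
ft_force: [-3.9, -4.2, -3.8]
grip_width: 0.0173
gripper_force: 53.4
```

```bash
python3 q.py
```

```text
out mm 32.4 z 0.0313 F [-4.5 -3.7 -3.5] t 6.1 | diff 23 5.7 sat 47 49 w 0.017309625219778812
[-8.89e-02  9.96e-01 -5.00e-04]
```

Emit:
send_rows(
  series=[
    {"xyz": [0.15, 0, 0], "twist": 0},
    {"xyz": [0.3, 0, 0], "twist": 0},
    {"xyz": [0.3, 0, 0], "twist": 0},
  ],
)

```text
time_s: 6.48
eef_pos: [0.5293, 0.103, 0.0313]
ee_rot: [-0.0, 0.675, 0.738, -0.0]
ft_force: [-3.7, -3.6, -3.8]
grip_width: 0.0172
gripper_force: 53.4
```

```bash
python3 q.py
```

```text
out mm 35.4 z 0.0313 F [-3.  -2.9 -4.3] t 6.525 | diff 20 5.6 sat 48 49 w 0.01740070718058238
[-8.88e-02  9.96e-01 -4.00e-04]
```

Emit:
send_rows(
  series=[
    {"xyz": [0.15, 0, 0], "twist": 0},
    {"xyz": [0.3, 0, 0], "twist": 0},
    {"xyz": [0.3, 0, 0], "twist": 0},
  ],
)

```text
time_s: 6.9
eef_pos: [0.529, 0.106, 0.0313]
ee_rot: [-0.0, 0.675, 0.738, -0.0]
ft_force: [-3.2, -3.5, -4.1]
grip_width: 0.0174
gripper_force: 53.4
```

```bash
python3 q.py
```

```text
out mm 38.41 z 0.0313 F [-3.2 -3.7 -3.2] t 6.95 | diff 14 6.1 sat 48 49 w 0.017198646939825944
[-8.89e-02  9.96e-01 -4.00e-04]
```

Emit:
send_rows(
  series=[
    {"xyz": [0.15, 0, 0], "twist": 0},
    {"xyz": [0.3, 0, 0], "twist": 0},
    {"xyz": [0.3, 0, 0], "twist": 0},
  ],
)

```text
time_s: 7.32
eef_pos: [0.5287, 0.109, 0.0313]
ee_rot: [-0.0, 0.675, 0.738, -0.0]
ft_force: [-4.0, -3.6, -4.7]
grip_width: 0.0169
gripper_force: 53.3
```

```bash
python3 q.py
```

```text
out mm 41.42 z 0.0313 F [-3.4 -4.1 -5. ] t 7.375 | diff 21 5.8 sat 48 49 w 0.0170022114313385
[-8.89e-02  9.96e-01 -4.00e-04]
```

Emit:
send_rows(
  series=[
    {"xyz": [0.15, 0, 0], "twist": 0},
    {"xyz": [0.3, 0, 0], "twist": 0},
    {"xyz": [0.3, 0, 0], "twist": 0},
  ],
)

```text
time_s: 7.75
eef_pos: [0.5285, 0.112, 0.0313]
ee_rot: [-0.0, 0.675, 0.738, -0.0]
ft_force: [-2.8, -4.1, -4.9]
grip_width: 0.0174
gripper_force: 53.4
```

```bash
python3 q.py
```

```text
out mm 44.44 z 0.0313 F [-3.4 -3.8 -4.5] t 7.8 | diff 25 6.4 sat 47 49 w 0.01693279874010701
[-8.89e-02  9.96e-01 -4.00e-04]
```

Emit:
send_rows(
  series=[
    {"xyz": [0.15, 0, 0], "twist": 0},
    {"xyz": [0.3, 0, 0], "twist": 0},
    {"xyz": [0.3, 0, 0], "twist": 0},
  ],
)

```text
time_s: 8.18
eef_pos: [0.5283, 0.115, 0.0313]
ee_rot: [-0.0, 0.675, 0.738, -0.0]
ft_force: [-2.9, -4.2, -4.4]
grip_width: 0.0173
gripper_force: 53.4
```

```bash
python3 q.py
```

```text
out mm 47.51 z 0.0313 F [-4.3 -5.1 -3.5] t 8.225 | diff 54 8.9 sat 48 49 w 0.01703761873095226
[-8.89e-02  9.96e-01 -3.00e-04]
```

The image at the hole is changing (diff 54), so I'm switching to smaller steps.

Emit:
send_rows(
  series=[
    {"xyz": [0.1, 0, 0], "twist": 0},
    {"xyz": [0.1, 0, 0], "twist": 0},
  ],
)

```text
time_s: 8.48
eef_pos: [0.5282, 0.116, 0.0313]
ee_rot: [-0.0, 0.675, 0.738, -0.0]
ft_force: [-3.0, -4.6, -4.4]
grip_width: 0.0168
gripper_force: 53.4
```

```bash
python3 q.py
```

```text
out mm 48.49 z 0.0313 F [-2.7 -5.1 -3.3] t 8.525 | diff 111 11.7 sat 55 49 w 0.0173688190696406
[-8.89e-02  9.96e-01 -3.00e-04]
```

Emit:
send_rows(
  series=[
    {"xyz": [0.15, 0, 0], "twist": 0},
    {"xyz": [0.15, 0, 0], "twist": 0},
  ],
)

```text
time_s: 8.78
eef_pos: [0.5281, 0.1176, 0.0313]
ee_rot: [-0.0, 0.675, 0.738, -0.0]
ft_force: [-2.7, -3.9, -3.7]
grip_width: 0.0173
gripper_force: 53.4
```

```bash
python3 q.py
```

```text
out mm 50.04 z 0.0314 F [-3.3 -4.5 -2.9] t 8.825 | diff 116 13.6 sat 87 49 w 0.017044372730830457
[-8.90e-02  9.96e-01 -3.00e-04]
```

View pics/q.png

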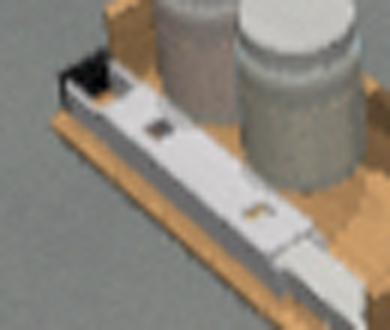

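The brass button now shows in the left part of the wanted hole at crop (255,211), so roughly half is still to go.

Emit:
send_rows(
  series=[
    {"xyz": [0.1, 0, 0], "twist": 0},
    {"xyz": [0.2, 0, 0], "twist": 0},
  ],
)

```text
time_s: 9.07
eef_pos: [0.5279, 0.1195, 0.0313]
ee_rot: [0.0, 0.675, 0.738, -0.0]
ft_force: [-1.9, -5.2, -4.4]
grip_width: 0.0167
gripper_force: 53.4
```

```bash
python3 q.py
```

```text
out mm 51.99 z 0.0313 F [-3.1 -5.4 -4. ] t 9.125 | diff 175 17.3 sat 130 49 w 0.017040795767418633
[-8.90e-02  9.96e-01 -5.00e-04]
```

Emit:
send_rows(
  series=[
    {"xyz": [0.1, 0, 0], "twist": 0},
    {"xyz": [0.2, 0, 0], "twist": 0},
  ],
)

```text
time_s: 9.38
eef_pos: [0.5278, 0.1214, 0.0313]
ee_rot: [0.0, 0.675, 0.738, -0.0]
ft_force: [-1.7, -5.2, -3.8]
grip_width: 0.0171
gripper_force: 53.3
```

```bash
python3 q.py
```

```text
out mm 54.04 z 0.0313 F [-3.  -3.7 -4.5] t 9.425 | diff 204 25.4 sat 159 49 w 0.017125854226997868
[-8.89e-02  9.96e-01 -4.00e-04]
```

Emit:
send_rows(
  series=[
    {"xyz": [0.1, 0, 0], "twist": 0},
    {"xyz": [0.15, 0, 0], "twist": 0},
  ],
)

```text
time_s: 9.68
eef_pos: [0.5277, 0.123, 0.0313]
ee_rot: [0.0, 0.675, 0.738, -0.0]
ft_force: [-2.5, -2.3, -3.7]
grip_width: 0.0174
gripper_force: 53.3
```

```bash
python3 q.py
```

```text
out mm 55.73 z 0.0314 F [-3.3 -1.4 -3.9] t 9.725 | diff 337 63.8 sat 165 49 w 0.016983699698336272
[-0.0889  0.996   0.    ]
```

The mean diff jumped from 25 to 64 and the pull force dropped, so the button looks popped. I'll check.

View pics/q.png

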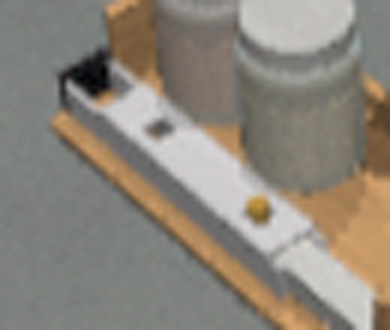

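The brass button stands proud of the tube at crop (258,209), so it is latched. I'll release, lift, and go above the spare jar.

Emit:
send_rows(
  series=[
    {"xyz": [0, 0, 0], "twist": 0},
    {"xyz": [0, 0, 0], "twist": 0},
    {"xyz": [0, 0, -2], "twist": 0},
    {"xyz": [0, 0, -6], "twist": 0},
    {"xyz": [0, 0, -11], "twist": 0},
    {"xyz": [0, 0, -14], "twist": 0},
  ],
  hand=0.5,
)

```text
time_s: 10.48
eef_pos: [0.5284, 0.1236, 0.1743]
ee_rot: [0.001, 0.675, 0.738, 0.001]
ft_force: [0.8, 0.3, -0.5]
grip_width: 0.043
gripper_force: 0.0
```

Emit:
send_rows(
  series=[
    {"xyz": [3.0, -1.2, 0], "twist": 0},
    {"xyz": [7.5, -2.9, 0], "twist": 0},
    {"xyz": [12, -4.6, 0], "twist": 0},
    {"xyz": [16, -6.1, 0], "twist": 0},
    {"xyz": [18.8, -7.2, 0], "twist": 0},
    {"xyz": [18.8, -7.2, 0], "twist": 0},
    {"xyz": [18.8, -7.2, 0], "twist": 0},
  ],
  hand=1,
)

```text
time_s: 11.35
eef_pos: [0.4395, 0.3039, 0.1715]
ee_rot: [0.0, 0.675, 0.738, 0.0]
ft_force: [-0.4, -0.3, 0.9]
grip_width: 0.0858
gripper_force: 0.0
```

```bash
cat > sp.py <<'E'
from h import *
p,d,c=cap('wrist','w2.png'); X=cloud(d,c)
hsv=cv2.cvtColor(p,cv2.COLOR_RGB2HSV)
m=(d>0)&(np.hypot(X[...,0]-.44,X[...,1]-.304)<.05)&(abs(X[...,2]-.09)<.006)
Q=X[m]; r=cv2.minEnclosingCircle(Q[:,:2].astype(np.float32)); print('wrist lid',len(Q),r,np.median(Q,0), Q.min(0),Q.max(0))
s=sense(); print(s['time_s'],np.round(s['eef_pos'],4)); R=Rot.from_quat(np.roll(s['ee_rot'],-1)).as_matrix();print(np.round(R,3))
p,d,c=cap('scene'); X=cloud(d,c)
hsv=cv2.cvtColor(p,cv2.COLOR_RGB2HSV); yr=np.array([-.0767,.997])
b=(d>0)&(abs(X[...,0]-.545)<.07)
m=b&(X[...,1]>.03)&(X[...,1]<.12)&(X[...,2]>.054)&(X[...,2]<.064)&(hsv[...,2]>140)
r=cv2.minAreaRect(X[m][:,:2].astype(np.float32)); print('stop',np.round(r[0],4),np.round(r[1],4),r[2],m.sum())
for nm,x0,y0 in [('A',.546,-.112),('B',.541,-.051),('spare',.44,.304)]:
    m=(d>0)&(np.hypot(X[...,0]-x0,X[...,1]-y0)<.032)&(abs(X[...,2]-.097+.007*(nm=='spare'))<.004); r=cv2.minEnclosingCircle(X[m][:,:2].astype(np.float32)); print(nm,np.round(r[0],4),round(r[1],4))
cv2.imwrite('pics/s2.png',p[:,:,::-1])
E
python3 sp.py
```

```text
wrist lid 4538 ((0.438178151845932, 0.3046609163284302), 0.026927396655082703) [0.43806231 0.30599584 0.09053424] [0.41145399 0.27790667 0.08407682] [0.46501555 0.33127913 0.09316131]
11.4 [0.4397 0.3036 0.1714]
[[-0.089  0.996  0.   ]
 [ 0.996  0.089  0.   ]
 [ 0.     0.    -1.   ]]
stop [0.5455 0.0786] [0.1003 0.009 ] 4.746479511260986 80
A [ 0.5473 -0.1154] 0.0285
B [ 0.54   -0.0517] 0.0285
spare [0.4395 0.3059] 0.0276
```

View pics/w2.png

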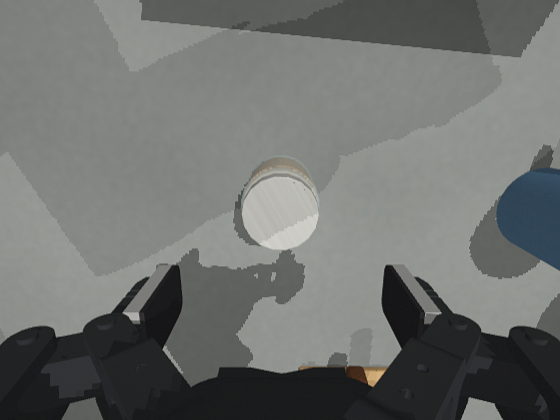

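The lid is centred at pixel (281,212), and the fingers straddle it with nothing close by. I'm correcting by about 1.5 mm and descending.

Emit:
send_rows(
  series=[
    {"xyz": [0.1, -0.14, 1], "twist": 0},
    {"xyz": [0.1, -0.14, 4], "twist": 0},
    {"xyz": [0.1, -0.14, 8], "twist": 0},
    {"xyz": [0.1, -0.14, 11.5], "twist": 0},
    {"xyz": [0.1, -0.14, 13.5], "twist": 0},
    {"xyz": [0.1, -0.14, 14.1], "twist": 0},
    {"xyz": [0.1, -0.14, 14.1], "twist": 0},
  ],
)

```text
time_s: 12.32
eef_pos: [0.4378, 0.3049, 0.0303]
ee_rot: [-0.0, 0.675, 0.738, -0.0]
ft_force: [0.2, 0.5, -0.4]
grip_width: 0.0852
gripper_force: 0.0
```

Emit:
send_rows(
  series=[
    {"xyz": [0, 0, 0], "twist": 0},
    {"xyz": [0, 0, 0], "twist": 0},
    {"xyz": [0, 0, 0], "twist": 0},
    {"xyz": [0, 0, 0], "twist": 0},
  ],
  hand=0,
  force=40,
)

```text
time_s: 12.82
eef_pos: [0.4383, 0.3053, 0.0314]
ee_rot: [0.0, 0.675, 0.738, 0.001]
ft_force: [-0.4, -0.6, 5.6]
grip_width: 0.0588
gripper_force: 42.9
```

Emit:
send_rows(
  series=[
    {"xyz": [0, 0, -1], "twist": 0},
    {"xyz": [0, 0, -4], "twist": 0},
    {"xyz": [0, 0, -8], "twist": 0},
    {"xyz": [-1, 0.25, -11.5], "twist": 0},
    {"xyz": [-4, 1, -13.5], "twist": 0},
    {"xyz": [-8, 2, -13.5], "twist": 0},
    {"xyz": [-12.5, 3.1, -13.5], "twist": 0},
    {"xyz": [-17, 4.2, -13.5], "twist": 0},
    {"xyz": [-21.5, 5.4, -13.5], "twist": 0},
    {"xyz": [-25.5, 6.4, -13.5], "twist": 0},
  ],
)

```text
time_s: 14.08
eef_pos: [0.5245, 0.0552, 0.1661]
ee_rot: [0.0, 0.675, 0.738, 0.0]
ft_force: [-0.1, 0.9, -1.8]
grip_width: 0.0589
gripper_force: 43.9
```

Emit:
send_rows(
  series=[
    {"xyz": [-2, 0.5, 0], "twist": 0},
    {"xyz": [-3.2, 0.75, 0], "twist": -0.6},
    {"xyz": [-3.2, 0.75, 0], "twist": -0.6},
    {"xyz": [-3.2, 0.75, 0], "twist": -0.6},
  ],
)

```text
time_s: 14.58
eef_pos: [0.5343, 0.0265, 0.1653]
ee_rot: [-0.0, 0.671, 0.742, 0.0]
ft_force: [1.0, 0.0, -1.3]
grip_width: 0.0588
gripper_force: 43.9
```

Run:
```python
from h import *
s=sense(); print(s['time_s'],np.round(s['eef_pos'],4),s['grip_width'],np.round(s['ft_force'],1))
p,d,c=cap('scene','s3.png')
p2,d2,c2=cap('side'); cv2.imwrite('pics/both.png',np.hstack([cv2.resize(p[130:290,190:350,::-1],(400,400)),cv2.resize(p2[110:270,230:390,::-1],(400,400))]))
```

```text
14.575 [0.5343 0.0265 0.1653] 0.05878640749707076 [ 1.   0.  -1.3]
```

View pics/both.png

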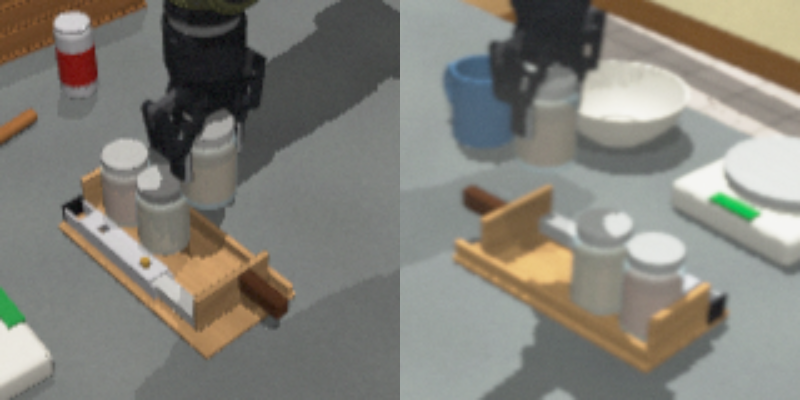

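The jar hangs upright above the free space, the button is still up at (145,263) in the left half, and both rack jars stand. I'm lowering it.

Emit:
send_rows(
  series=[
    {"xyz": [0, 0.05, 2], "twist": 0},
    {"xyz": [0, 0.05, 5], "twist": 0},
    {"xyz": [0, 0.05, 8], "twist": 0},
    {"xyz": [0, 0.05, 10.5], "twist": 0},
    {"xyz": [0, 0.05, 11.8], "twist": 0},
    {"xyz": [0, 0.05, 12.3], "twist": 0},
    {"xyz": [0, 0.05, 12.3], "twist": 0},
    {"xyz": [0, 0.05, 12.3], "twist": 0},
  ],
)

```text
time_s: 15.68
eef_pos: [0.5355, 0.0256, 0.0431]
ee_rot: [0.001, 0.671, 0.742, 0.0]
ft_force: [0.7, -0.4, -3.0]
grip_width: 0.0591
gripper_force: 43.9
```

Emit:
send_rows(
  series=[
    {"xyz": [0, 0, 0.1], "twist": 0},
    {"xyz": [0, 0, 0.2], "twist": 0},
    {"xyz": [0, 0, 0.2], "twist": 0},
  ],
)

```text
time_s: 16.05
eef_pos: [0.535, 0.0256, 0.0403]
ee_rot: [-0.0, 0.671, 0.741, 0.0]
ft_force: [-0.3, -0.5, -2.3]
grip_width: 0.0586
gripper_force: 43.9
```

Emit:
send_rows(
  series=[
    {"xyz": [0, 0, 0.05], "twist": 0},
    {"xyz": [0, 0, 0.1], "twist": 0},
    {"xyz": [0, 0, 0.1], "twist": 0},
  ],
)

```text
time_s: 16.42
eef_pos: [0.5351, 0.0256, 0.0394]
ee_rot: [0.0, 0.671, 0.741, -0.0]
ft_force: [-1.7, -0.1, 2.0]
grip_width: 0.0589
gripper_force: 44.2
```

Emit:
send_rows(
  series=[
    {"xyz": [0, 0, 0], "twist": 0},
    {"xyz": [0, 0, 0], "twist": 0},
    {"xyz": [0, 0, 0], "twist": 0},
    {"xyz": [0, 0, -1], "twist": 0},
    {"xyz": [0, 0, -4], "twist": 0},
    {"xyz": [0, 0, -8], "twist": 0},
    {"xyz": [0, 0, -13], "twist": 0},
    {"xyz": [0, 0, -16], "twist": 0},
    {"xyz": [0, 0, -16], "twist": 0},
    {"xyz": [0, 0, -16], "twist": 0},
  ],
  hand=0.95,
)

```text
time_s: 17.68
eef_pos: [0.5347, 0.0256, 0.1988]
ee_rot: [-0.0, 0.671, 0.741, -0.0]
ft_force: [0.3, -0.1, -0.0]
grip_width: 0.0812
gripper_force: 0.0
```

Run:
```python
from h import *
s=sense(); print(s['time_s'],np.round(s['eef_pos'],4),s['grip_width'],np.round(s['ft_force'],1))
p,d,c=cap('scene')
p2,d2,c2=cap('side'); cv2.imwrite('pics/end.png',np.hstack([cv2.resize(p[130:290,190:350,::-1],(400,400)),cv2.resize(p2[110:270,230:390,::-1],(400,400))]))
for P in (cloud(d,c),cloud(d2,c2)):
  for nm,x0,y0 in [('A',.546,-.112),('B',.540,-.051),('C',.535,.026)]:
    m=(np.hypot(P[...,0]-x0,P[...,1]-y0)<.032)&(abs(P[...,2]-.097)<.004); r=cv2.minEnclosingCircle(P[m][:,:2].astype(np.float32)); print(nm,np.round(r[0],4),round(r[1],4),np.median(P[m][:,2]))
```

```text
17.675 [0.5347 0.0256 0.1988] 0.08115147978038471 [ 0.3 -0.1 -0. ]
A [ 0.548  -0.1148] 0.0288 0.09759704406784603
B [ 0.5412 -0.0509] 0.0279 0.09747173178150137
C [0.5373 0.0254] 0.0283 0.0974852710071088
A [ 0.5454 -0.1119] 0.0318 0.0988736150113827
B [ 0.5395 -0.0536] 0.0277 0.09897059076402898
C [0.5332 0.0264] 0.0289 0.09910490042603753
```

View pics/end.png

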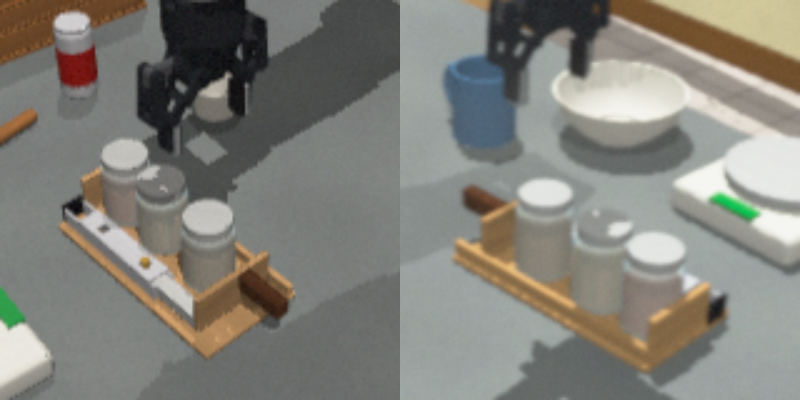

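All three jars stand upright in the row, the button is up at (145,263), and the gripper is clear.

```bash
python3 -c "
from rig import bot
print(bot.job_done())"
```

```text
the job is handed in; nothing more can be done
None
```

The job is handed in: the end stop was drawn out about 56 mm until its button popped up through the next hole, and the spare jar stands upright in the space beside the other two jars, with the gripper clear.

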